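# Gauge two piping nozzles, scrap the misfit, snap the good one onto the press

### The job

Two look-alike blue piping nozzles stand on the counter, but only one fits the biscuit press: try either of them (or both) on the steel gauge pin, where the right one slides down until its rim is on the plate and the wrong one stops on top of the pin. First put the wrong one in the red scrap tray and let go of it; then push the right one straight down onto the press's white spigot past the click, until it is fully home. Keep pressing after the click and finish the program while still holding the nozzle and pushing it down; leave the loose biscuits, jar, bottle, bowl, mug and spatula where they are.

Things in the scene. Friction and masses are not known exactly. Their poses are not given: they have to be found in the camera images.
- nozzle_1: one of two upright piping nozzles that look alike: blue collar 44 mm across, 34 mm high, under a steel cone (34 to 12 mm across), 66 mm high in all, some 60 g. The collar is open below, 29 mm deep, 37 mm wide inside, with a 5 mm high lip at its mouth whose bore is 30 mm in the right nozzle, 18 mm in the wrong one (hidden: try it). Origin: centre of its underside, z up
- nozzle_2: one of two upright piping nozzles that look alike: blue collar 44 mm across, 34 mm high, under a steel cone (34 to 12 mm across), 66 mm high in all, some 60 g. The collar is open below, 29 mm deep, 37 mm wide inside, with a 5 mm high lip at its mouth whose bore is 30 mm in the right nozzle, 18 mm in the wrong one (hidden: try it). Origin: centre of its underside, z up
- gauge_foot (a point): centre of the top of the gauge's dark steel plate (80 x 80 x 8 mm, fixed), on the axis of its bright steel pin, 26 mm across, rising 26 mm above this point, bevelled to 23 mm at its top. The right nozzle goes down until its underside is at this height; the wrong one stops 26 mm higher. z up
- press: biscuit press, fixed: aluminium barrel 62 mm across in a wooden cradle 100 x 100 x 30 mm, shoulder 105 mm above the counter, white spigot 26 mm across standing 32 mm above the shoulder. Four yellow sprung catches on its sides, 90 degrees apart, bulge to 36 mm across 20 mm below its top. Origin: centre of the underside
- spigot_top: top centre of the press's spigot (20 mm across here), 137 mm above the counter. The right nozzle's lip meets the catches with its underside about 10 mm below this point; they yield to 7 to 13 N, then from 17 mm on the push drops and they spring out above the lip at 25 mm (click). Home: the nozzle's ceiling rests here, its underside 29 mm below. z up
- scrap_tray_in (a point): centre of the floor of the red scrap tray (160 x 160 mm outside, rim 25 mm above the counter, 4 mm walls and floor, fixed). z up
- biscuit_1: loose round biscuit 56 mm across, 13 mm high; origin at the centre of its underside
- biscuit_2: loose round biscuit 56 mm across, 13 mm high; origin at the centre of its underside
- jam_jar: amber jam jar with brass cap, 72 mm across, 100 mm high; origin at the centre of its underside
- squeeze_bottle: yellow squeeze bottle with red cap, 54 mm across, 160 mm high; origin at the centre of its underside
- bowl: white bowl 130 mm across, 60 mm high; origin at the centre of its underside
- mug: blue mug 76 mm across, 85 mm high; origin at the centre of its underside
- spatula: spatula with wooden handle and steel blade, some 280 mm long, lying flat; origin near its middle, on the counter
Things that resemble listed ones, but are neither listed nor needed, are in the scene too. What is shaped like the nozzle_2 but yellow is not meant. What is shaped like the nozzle_1 but yellow is not meant.

How it is judged:
On the way, in this order (a step that is already met when the one before it is completed fails the run):
1. a nozzle has been tried on the gauge pin: the right one fully down on the plate, or the wrong one resting on top of the pin (((z of nozzle_1 in the frame of gauge_foot below 0.006 m and horizontal distance between nozzle_1 and gauge_foot below 0.006 m) or (z of nozzle_2 in the frame of gauge_foot between 0.018 and 0.03 m and horizontal distance between nozzle_2 and gauge_foot below 0.008 m and angle between nozzle_2's own z axis and vertical below 0.2 rad))), for 0.1 s.
2. the wrong nozzle lies in the scrap tray, let go (horizontal distance between nozzle_2 and scrap_tray_in below 0.075 m and height (world z) of nozzle_2 below 0.045 m and contact force between the fingers and nozzle_2 below 0.1 N and linear speed of nozzle_2 below 0.03 m/s), for 0.2 s.
3. the right nozzle has clicked fully home on the spigot (z of nozzle_1 in the frame of spigot_top below -0.0275 m and horizontal distance between nozzle_1 and spigot_top below 0.004 m and angle between nozzle_1's own z axis and vertical below 0.1 rad), for 0.1 s.
At the end, for the whole second after the job is handed in: the right nozzle is home on the spigot (underside 27.5 mm or more below its top, within 4 mm of its axis, tilt under 0.1 rad), held by the fingers and pressing on the top with over 2.5 N; the wrong one rests released in the scrap tray (within 75 mm of its centre, under 45 mm high) (all of step 2 and all of step 3 and contact force between nozzle_1 and spigot_top above 2.5 N and contact force between the fingers and nozzle_1 above 1 N); the arm keeps its last pose, push and grip.
It fails at once if a biscuit is shifted by more than 40 mm (distance of any of biscuit_1, biscuit_2 from where it was at the start of the episode above 0.04 m).
It fails at once if the jam jar or squeeze bottle is shifted by more than 40 mm (distance of any of jam_jar, squeeze_bottle from where it was at the start of the episode above 0.04 m).
It fails at once if the bowl or mug is shifted by more than 40 mm (distance of any of bowl, mug from where it was at the start of the episode above 0.04 m).
It fails at once if the spatula is shifted by more than 40 mm (distance of spatula from where it was at the start of the episode above 0.04 m).
It also fails if it takes over 69 s, if anything falls off the work surface, if the arm or the gripper's body presses on something with over 40 N, if the wrist force passes 120 N, or if a joint passes its speed limit or range.

### The arm

A 7-joint arm with a two-finger parallel gripper is mounted at the origin on the work surface. World frame = base frame: x ahead of the robot, y to its left, z up, the work surface at z = 0. Lengths are in m, angles in rad, forces in N, time in s.
With the tool pointing down it reaches from about 0.425 to 1.025 m from the base axis. Payload 9.4 kg.
Tool frame: the origin (TCP) lies at the very end of the fingers, on their centre line; the grasp point (between the pads) lies 19 mm behind it; z points along the fingers, y is the line along which they close (so a half turn about z gives the same grasp; the last joint's range is limited). The gripper opens to 93 mm and grips with 3 to 60 N. Pads are 15 mm wide; open, the fingers measure 128 mm over their backs; the gripper's body (75 mm by 188 mm) begins 65 mm behind the grasp point.
Start: joints at [1.217, 0.599, -0.003, 1.599, 0.002, 0.943, -0.08], TCP at [0.198, -0.697, 0.219] pointing down, gripper open.
Joint ranges: [-2.57, 2.57], [-0.35, 1.97], [-1.29, 1.29], [0.11, 2.56], [-1.05, 4.19], [0.11, 1.86], [-2.63, 2.63]. Speed limits (rad/s): [2.22, 2.22, 3.01, 3.01, 3.14, 3.14, 3.14].

### API

Orientations are given as a unit quaternion [w, x, y, z].
In Python, from plant import bot gives the robot as it stands. The module is installed in compiled form; this text tells all that it offers.
- The arm moves only by the tool servo_tool, never from a script. Its arguments are lists of equal length, an entry for each row: "xyz": the shift along the tool's x, y, z in mm, a list of three; "rotation": the turn, a rotation vector about the tool's x, y, z in rad, a list of three. A call has 1 to 8 rows; each row shifts and turns the commanded pose from where the row before left it, along the tool's axes as they then stand; what a row does not reach is not made up. A row lasts 1/12 s, in which the tool goes at most 41.7 mm and 7.16 degrees, less where a joint would pass 70% of its speed; a pose out of reach is approached as far as the arm can. A call with a gripper value outside its range is refused whole. "jaw" is the gripper command: -1 is shut, 1 is fully open, values between are in proportion, set as the call begins (left out, the last holds). The fingers move at their own pace and stop on an object; the grip force is fixed at half the most. Time passes only in rows, so rows that do not move let the fingers close. It gives the time, the measured TCP pose, the force, the opening and the grip force at its end, in the units of the state.
- bot.get_state(): the state, without advancing time (a new reading comes with each control period).
- bot.grab_frame(name): name is "side" or "top" or "wrist"; returns a dict with "pixels" (480x640x3 uint8, blue, green, red), "fx", "fy", "cx", "cy" (pixels), "rvec" (rotation vector, rad) and "tvec" (3), from world to camera coordinates, as OpenCV has them. Camera axes: x right, y down, z forward; pixel columns grow to the right and rows downward; lengths in m; the calibration is good to about 2 mm. A picture is of the moment at which its call begins. There is no depth.
- bot.finish_job(): hands the job in; it is judged then, once.
Trained networks look in a picture, given as the dict that the camera call returned (one of the last four; its "shot" number tells which), for a name from the list of things; names that differ only in an ending like _2 or _b are one class to them, and where a whole thing is asked for, a point or a joint stands for the part that bears it (a point fixed in the world has none). Each returns a list of dicts, best first, with "p" (0 to 1); they miss things now and then, are a little off and sometimes report something else, mostly with a low value. They report only what shows in the picture. A call takes as long as a camera call. They do not tell look-alikes from the thing itself.
- bot.search_frame(name, picture): "point" ([column, row] in pixels, amid what is visible of it).
- bot.mark_of(name, picture): "point" ([column, row] in pixels: a listed point, or the origin of a listed thing).
The state is a dict: "t": time; "joint_pos": joint angles; "dq": joint speeds; "joint_efforts": joint torques, N m; "eef_pos": TCP position; "ee_rot": TCP orientation; "contact_force": force on the tool from outside, world axes, zero at the start; "wrist_torque": the same for the moment, N m; "finger_gap": finger opening in m; "gripper_force": force on a finger pad.
Only numpy, scipy, OpenCV 4.12 (cv2) and the standard library are available. Lean on these libraries where they do the work, as an engineer would, in place of code of your own. Each camera call takes 0.05 s, during which the arm holds its last target. There are 200 camera calls.

## Working session

There is one attempt and no reset: what is moved stays moved. The work goes in short steps, Python scripts to look and compute and a tool call to move; the robot and the scene stay as the last step left them, time stands still between calls to the robot, and variables do not carry over. Pictures are saved under pics/ and viewed, at most 13 in all, crops included, and the job is handed in when it is done.

Besides the shell and the picture viewer there is one more tool, called after "Emit:" as name(argument=value, ...) on one line, values as JSON. servo_tool: Moves the arm, as the interface text tells. Its arguments: {"type":"object","properties":{"xyz":{"type":"array"},"rotation":{"type":"array"},"jaw":{"type":"number"}},"required":["xyz","rotation"]}

```bash
mkdir -p pics
cat > h.py <<'E'
import numpy as np, cv2
from plant import bot
def ray(f,uv):
    K=np.array([[f['fx'],0,f['cx']],[0,f['fy'],f['cy']],[0,0,1]])
    R=cv2.Rodrigues(np.array(f['rvec'],float))[0]; t=np.array(f['tvec'],float).ravel()
    d=R.T@np.linalg.inv(K)@np.array([uv[0],uv[1],1.]); return -R.T@t,d
def onz(f,uv,z):
    c,d=ray(f,uv); return c+d*(z-c[2])/d[2]
def proj(f,p):
    K=np.array([[f['fx'],0,f['cx']],[0,f['fy'],f['cy']],[0,0,1]])
    return cv2.projectPoints(np.array([p],float),np.array(f['rvec'],float),np.array(f['tvec'],float),K,None)[0].ravel()
def tri(rs):
    A=0;b=0
    for c,d in rs:
        d=d/np.linalg.norm(d);P=np.eye(3)-np.outer(d,d);A=A+P;b=b+P@c
    return np.linalg.solve(A,b)
E
python3 - <<'E'
from h import *
np.set_printoptions(precision=3,suppress=True)
Z={'nozzle_1':0,'gauge_foot':.008,'press':0,'spigot_top':.137,'scrap_tray_in':.004,'biscuit_1':0,'jam_jar':0,'squeeze_bottle':0,'bowl':0,'mug':0,'spatula':0}
for n in ['top','side']:
    f=bot.grab_frame(n); cv2.imwrite(f'pics/{n}0.png',f['pixels'])
    for k in Z:
        for m in bot.mark_of(k,f)[:5]:
            if m['p']>.2: print(n,k,round(m['p'],2),np.round(m['point']),onz(f,m['point'],Z[k])[:2])
print(bot.get_state())
E
```

```text
top nozzle_1 0.89 [225. 230.] [0.605 0.226]
top nozzle_1 0.71 [447. 252.] [ 0.534 -0.325]
top nozzle_1 0.69 [225. 300.] [0.432 0.226]
top nozzle_1 0.6 [191. 213.] [0.649 0.311]
top nozzle_1 0.58 [195. 267.] [0.513 0.3  ]
top gauge_foot 0.8 [295. 288.] [0.454 0.052]
top gauge_foot 0.55 [348. 200.] [ 0.669 -0.083]
top press 0.65 [344. 208.] [ 0.653 -0.073]
top spigot_top 0.45 [345. 199.] [ 0.643 -0.07 ]
top scrap_tray_in 0.88 [446. 251.] [ 0.536 -0.321]
top biscuit_1 0.86 [256. 254.] [0.542 0.149]
top biscuit_1 0.68 [374. 328.] [ 0.353 -0.136]
top jam_jar 0.83 [214. 168.] [0.764 0.254]
top squeeze_bottle 0.68 [458. 188.] [ 0.695 -0.364]
top bowl 0.63 [136. 269.] [0.513 0.443]
top mug 0.63 [519. 206.] [ 0.645 -0.515]
top spatula 0.71 [345. 159.] [ 0.78 -0.08]
side nozzle_1 0.86 [330. 415.] [0.506 0.301]
side nozzle_1 0.85 [252. 415.] [0.648 0.31 ]
side nozzle_1 0.8 [365. 384.] [0.441 0.234]
side nozzle_1 0.59 [286. 377.] [0.596 0.228]
side gauge_foot 0.61 [197. 379.] [0.766 0.249]
side press 0.68 [276. 265.] [ 0.656 -0.07 ]
side spigot_top 0.37 [279. 222.] [ 0.64  -0.073]
side scrap_tra
[... 257 characters left out ...]
6.] [ 0.688 -0.347]
side squeeze_bottle 0.4 [315. 341.] [0.545 0.143]
side bowl 0.26 [276. 224.] [ 0.676 -0.225]
side mug 0.92 [298. 164.] [ 0.646 -0.514]
side spatula 0.96 [226. 260.] [ 0.78  -0.081]
{'t': 1.2, 'joint_pos': array([ 1.217,  0.599, -0.002,  1.599,  0.002,  0.943, -0.08 ]), 'dq': array([-0.   ,  0.001, -0.   , -0.001,  0.   ,  0.   , -0.001]), 'joint_efforts': array([ -0.   , -76.483,   1.496, -25.27 ,  -0.053,   0.011,   0.   ]), 'eef_pos': array([ 0.198, -0.697,  0.219]), 'ee_rot': array([-0.   ,  0.99 ,  0.138, -0.   ]), 'contact_force': array([ 1.262, -0.901, -0.052]), 'wrist_torque': array([-0.061,  0.015, -0.015]), 'gripper_force': 0.0, 'finger_gap': 0.09284309197628735}
```

View pics/top0.png

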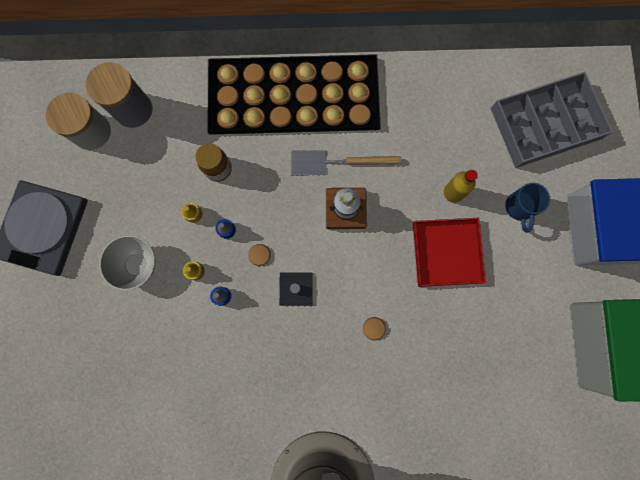

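View pics/side0.png

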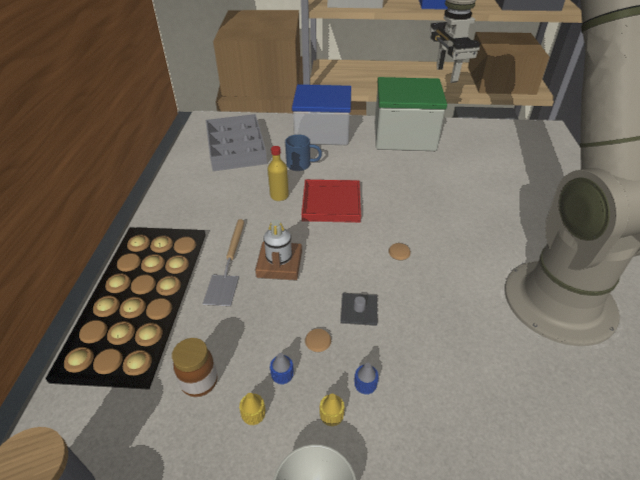

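Top view: blue nozzles are at (225,229) and (221,296). Their look-alikes are the yellow ones at (191,212) and (193,270). The gauge is at (296,289), the press at (346,208) and the tray at (449,252). I choose the blue one at (221,296), about (0.437, 0.231), and will check it in a crop.

```bash
python3 -c "
import cv2
i=cv2.imread('pics/top0.png')[190:320,165:325];cv2.imwrite('pics/c0.png',cv2.resize(i,None,fx=4,fy=4,interpolation=cv2.INTER_CUBIC))"
```

```text
(no output)
```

View pics/c0.png

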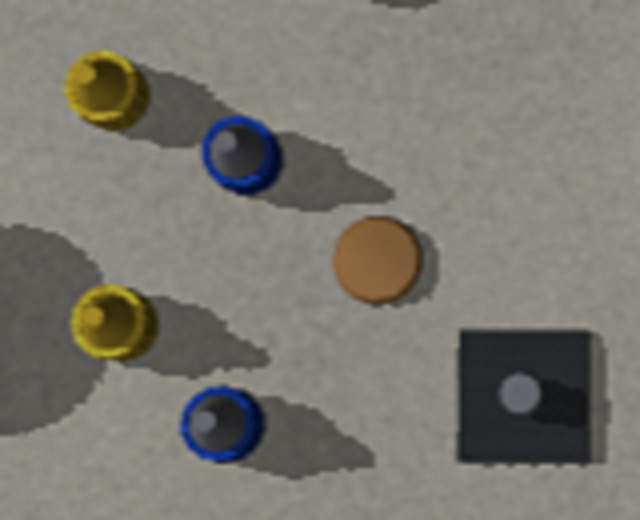

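Emit:
servo_tool(xyz=[[33,24,0],[33,24,0],[33,24,0],[33,24,0],[33,24,0],[33,24,0],[33,24,0],[33,24,0]], rotation=[[0,0,0],[0,0,0],[0,0,0],[0,0,0],[0,0,0],[0,0,0],[0,0,0],[0,0,0]], jaw=0.4)

```text
t: 1.87
eef_pos: [0.5064, -0.8102, 0.2189]
ee_rot: [0.0, 0.99, 0.138, 0.0]
contact_force: [0.1, -0.6, 0.3]
finger_gap: 0.0649
gripper_force: 0.0
```

The crop confirms plain blue nozzles at (225,229) and (221,296) in the top view, apart from the ridged yellow ones. I got the tool y sign wrong on that move, so I'm correcting it.

Emit:
servo_tool(xyz=[[11,-36,-15],[11,-38,-10],[11,-38,0],[11,-38,0],[11,-38,0],[11,-38,0],[11,-38,0],[11,-38,0]], rotation=[[0,0,0],[0,0,0],[0,0,0],[0,0,0],[0,0,0],[0,0,0],[0,0,0],[0,0,0]])

```text
t: 2.53
eef_pos: [0.5064, -0.4935, 0.2438]
ee_rot: [0.0, 0.99, 0.138, 0.0]
contact_force: [0.4, 0.2, 0.6]
finger_gap: 0.0652
gripper_force: 0.0
```

Emit:
servo_tool(xyz=[[10,-38,0],[10,-38,0],[10,-38,0],[10,-38,0],[10,-38,0],[10,-38,0],[10,-38,0],[10,-38,0]], rotation=[[0,0,0],[0,0,0],[0,0,0],[0,0,0],[0,0,0],[0,0,0],[0,0,0],[0,0,0]])

```text
t: 3.2
eef_pos: [0.5002, -0.1793, 0.2439]
ee_rot: [0.0, 0.99, 0.138, 0.0]
contact_force: [1.3, 0.6, 0.4]
finger_gap: 0.0651
gripper_force: 0.0
```

Emit:
servo_tool(xyz=[[0,0,0],[0,0,0],[0,0,0],[0,0,0],[0,0,0],[0,0,0],[0,0,0],[0,0,0]], rotation=[[0,0,-0.124],[0,0,-0.124],[0,0,-0.124],[0,0,-0.124],[0,0,-0.124],[0,0,-0.124],[0,0,-0.124],[0,0,-0.124]])

```text
t: 3.87
eef_pos: [0.5006, -0.1811, 0.2438]
ee_rot: [0.0, 0.804, 0.595, 0.0]
contact_force: [0.4, 0.1, -0.6]
finger_gap: 0.0649
gripper_force: 0.0
```

Emit:
servo_tool(xyz=[[0,0,0],[0,0,0],[0,0,0],[36,0,0],[38,0,0],[38,0,0],[38,0,0],[38,0,0]], rotation=[[0,0,-0.099],[0,0,-0.099],[0,0,-0.099],[0,0,0],[0,0,0],[0,0,0],[0,0,0],[0,0,0]])

```text
t: 4.53
eef_pos: [0.5013, 0.0084, 0.2439]
ee_rot: [0.0, 0.709, 0.705, 0.0]
contact_force: [1.8, -0.7, 0.0]
finger_gap: 0.0649
gripper_force: 0.0
```

Emit:
servo_tool(xyz=[[38,-10,0],[38,-10,0],[38,-10,0],[36,-10,0],[36,-10,0],[36,-12,0],[0,0,0],[0,0,0]], rotation=[[0,0,0],[0,0,0],[0,0,0],[0,0,0],[0,0,0],[0,0,0],[0,0,0],[0,0,0]])

```text
t: 5.2
eef_pos: [0.4398, 0.2314, 0.2438]
ee_rot: [-0.0, 0.707, 0.707, 0.0]
contact_force: [0.1, -1.0, -0.3]
finger_gap: 0.0648
gripper_force: 0.0
```

```bash
cat > w.py <<'E'
import sys
from h import *
np.set_printoptions(precision=4,suppress=True)
n,out,z=sys.argv[1],sys.argv[2],float(sys.argv[3])
f=bot.grab_frame('wrist'); cv2.imwrite(f'pics/{out}.png',f['pixels'])
print(bot.get_state()['eef_pos'],bot.get_state()['ee_rot'])
for m in bot.mark_of(n,f)[:4]: print(n,round(m['p'],2),np.round(m['point']),onz(f,m['point'],z)[:2])
def circ(mask,z,lab):
    mask=cv2.morphologyEx(mask,cv2.MORPH_OPEN,np.ones((3,3)))
    for c in cv2.findContours(mask,0,2)[0]:
        if cv2.contourArea(c)<300: continue
        q=[onz(f,p[0],z)[:2] for p in cv2.convexHull(c)]
        (x,y),r=cv2.minEnclosingCircle(np.array(q,np.float32)*1000)
        print(lab,'area',cv2.contourArea(c),'circle mm',round(x,1),round(y,1),round(r,1), 'bbox',cv2.boundingRect(c))
h=cv2.cvtColor(f['pixels'],cv2.COLOR_BGR2HSV)
if n.startswith('nozzle'): circ(cv2.inRange(h,(105,120,30),(130,255,255)),z+.034,'blue')
E
python3 w.py nozzle_1 w1 0
```

```text
[0.4403 0.2295 0.2436] [ 0.0001  0.7082  0.706  -0.0001]
nozzle_1 0.95 [508. 131.] [0.6458 0.308 ]
nozzle_1 0.76 [326. 196.] [0.4459 0.2356]
nozzle_1 0.72 [378. 140.] [0.5033 0.2981]
nozzle_1 0.68 [464. 205.] [0.6063 0.2248]
blue area 723.5 circle mm 598.0 227.3 27.3 bbox (444, 188, 50, 43)
blue area 1298.0 circle mm 441.0 237.3 23.2 bbox (303, 179, 40, 43)
```

View pics/w1.png

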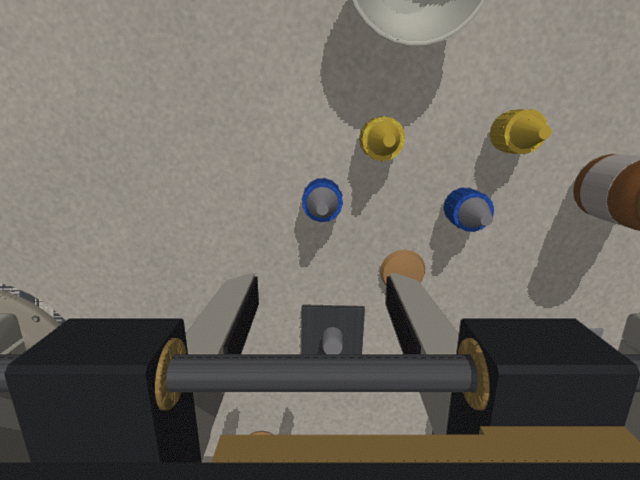

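The wrist view shows the target blue nozzle at (322,200), the other at (468,209), the yellow ones at (383,138) and (519,131), and the gauge at (333,330). I'll descend partway and refine.

Emit:
servo_tool(xyz=[[6,1,38],[0,0,38],[0,0,38],[0,0,20],[0,0,0]], rotation=[[0,0,0],[0,0,0],[0,0,0],[0,0,0],[0,0,0]])

```text
t: 5.72
eef_pos: [0.4404, 0.2322, 0.106]
ee_rot: [-0.001, 0.71, 0.705, -0.003]
contact_force: [-1.2, -1.1, 0.2]
finger_gap: 0.065
gripper_force: 0.0
```

```bash
python3 w.py nozzle_1 w2 0; python3 -c "
from h import *
f=bot.grab_frame('wrist');print(ray(f,(320,240)))
for x,y in((.4415,.2355),(.4465,.2355),(.4415,.2405)):
  print(proj(f,[x,y,.034]),proj(f,[x,y,.066]))"
```

```text
[0.4412 0.2331 0.1081] [-0.0002  0.7096  0.7046 -0.0022]
nozzle_1 0.74 [323. 231.] [0.4413 0.2335]
nozzle_1 0.74 [406. 145.] [0.5032 0.2995]
nozzle_1 0.65 [602. 130.] [0.6449 0.3092]
nozzle_1 0.63 [528. 241.] [0.6043 0.2244]
blue area 2178.5 circle mm 594.8 230.8 30.4 bbox (500, 216, 85, 68)
blue area 1355.0 circle mm 441.0 238.7 24.6 bbox (291, 204, 62, 67)
(array([0.44323717, 0.31577918, 0.27426758]), array([-0.00730731, -0.30728354, -0.95181933]))
[320.18208453 243.63666968] [319.94630855 259.90656538]
[327.22919663 243.59327926] [327.96379878 259.85806787]
[320.12619502 236.91176034] [319.88113879 252.35554915]
```

View pics/w2.png

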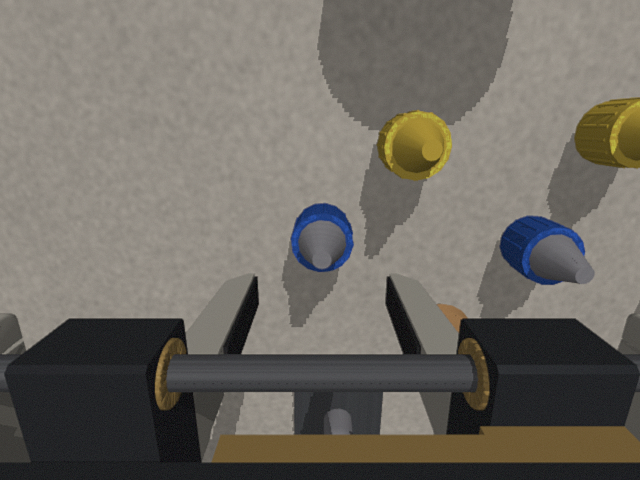

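The wrist view shows the collar rim centred near (322,242) and the tip at (321,259). That puts the nozzle at about (0.442, 0.2365).

Emit:
servo_tool(xyz=[[3,1,0],[0,0,30],[0,0,35],[0,0,35],[0,0,0]], rotation=[[0,0,0],[0,0,0],[0,0,0],[0,0,0],[0,0,0]])

```text
t: 6.28
eef_pos: [0.4417, 0.2379, 0.0064]
ee_rot: [-0.0, 0.709, 0.706, -0.002]
contact_force: [-0.5, 0.5, 0.7]
finger_gap: 0.065
gripper_force: 0.0
```

Emit:
servo_tool(xyz=[[0,0,0],[0,0,0],[0,0,0],[0,0,0],[0,0,0]], rotation=[[0,0,0],[0,0,0],[0,0,0],[0,0,0],[0,0,0]], jaw=-1)

```text
t: 6.7
eef_pos: [0.4438, 0.2387, 0.0118]
ee_rot: [0.0, 0.709, 0.705, 0.002]
contact_force: [-0.9, -0.5, 12.3]
finger_gap: 0.0436
gripper_force: 29.9
```

Emit:
servo_tool(xyz=[[0,0,-25],[0,0,-40],[0,0,-40],[-20,2,-35],[-38,2,0],[-38,2,0],[-38,3,0],[-38,2,0]], rotation=[[0,0,0],[0,0,0],[0,0,0],[0,0,0],[0,0,0],[0,0,0],[0,0,0],[0,0,0]])

```text
t: 7.37
eef_pos: [0.453, 0.0643, 0.1513]
ee_rot: [0.001, 0.709, 0.705, 0.001]
contact_force: [1.1, -0.3, -0.5]
finger_gap: 0.0439
gripper_force: 29.9
```

Emit:
servo_tool(xyz=[[-13,0,0],[0,0,0],[0,0,0]], rotation=[[0,0,0],[0,0,0],[0,0,0]])

```text
t: 7.62
eef_pos: [0.453, 0.0524, 0.1507]
ee_rot: [0.001, 0.71, 0.704, 0.001]
contact_force: [0.8, 0.5, -1.1]
finger_gap: 0.0434
gripper_force: 29.9
```

```bash
python3 w.py gauge_foot w3 0.008; python3 -c "
from h import *
f=bot.grab_frame('wrist');print(ray(f,(320,240)))
for x,y in((.454,.052),(.459,.052),(.454,.057)):
  print(proj(f,[x,y,.008]),proj(f,[x,y,.034]))
f=bot.grab_frame('side');cv2.imwrite('pics/s3.png',f['pixels'])
print(bot.mark_of('nozzle_1',f)[:3])"
```

```text
[0.4531 0.0536 0.1506] [0.0005 0.7091 0.7052 0.0009]
gauge_foot 0.77 [318. 217.] [0.4511 0.0565]
(array([0.45366188, 0.13569615, 0.31522107]), array([-0.00389411, -0.30551886, -0.9524073 ]))
[321.69767367 224.1297904 ] [321.76712493 232.4442643 ]
[327.30303354 224.10480398] [327.84842584 232.41701412]
[321.67502884 218.69544638] [321.74288813 226.58695886]
[{'point': [252.5, 414.5], 'p': 0.89}, {'point': [329.8, 412.7], 'p': 0.79}, {'point': [285.4, 374.8], 'p': 0.75}]
```

View pics/w3.png

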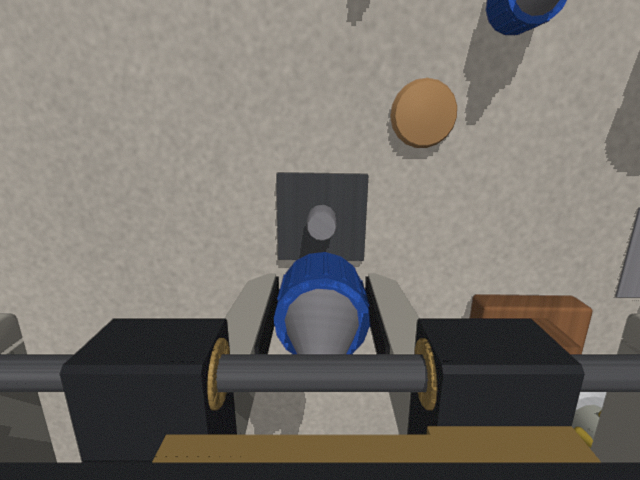

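The wrist view shows the nozzle held at (322,305) and the pin top at (322,225) on its plate, columns 277–368 and rows 172–263. Next I measure the pin and the in-hand offset precisely.

```bash
cat > g.py <<'E'
from h import *
f=bot.grab_frame('wrist'); im=f['pixels']
h=cv2.cvtColor(im,cv2.COLOR_BGR2HSV)
g=cv2.cvtColor(im,cv2.COLOR_BGR2GRAY)
m=cv2.inRange(g,0,80); m[268:]=0; m[:160]=0; m[:,:260]=0; m[:,385:]=0
c=max(cv2.findContours(m,0,2)[0],key=cv2.contourArea)
q=np.array([onz(f,p[0],.008)[:2] for p in c],np.float32)*1000
print('plate',cv2.boundingRect(c),cv2.minAreaRect(q))
roi=np.zeros_like(m); roi[195:255,295:350]=1
p=cv2.inRange(g,82,255)*roi
c=max(cv2.findContours(p,0,2)[0],key=cv2.contourArea); print('pin bbox',cv2.boundingRect(c))
b=cv2.inRange(h,(105,120,30),(130,255,255))
c=max([c for c in cv2.findContours(b,0,2)[0] if cv2.boundingRect(c)[1]>200],key=cv2.contourArea);print('held bbox',cv2.boundingRect(c))
e=bot.get_state()['eef_pos'];print(e)
x,y,w,hh=cv2.boundingRect(c)
for u in (.006,.011):
  zt=e[2]-u+.034
  print('underside',u,'collar x mid at',onz(f,(x+w/2,y+hh/2),zt)[:2],'left/right',onz(f,(x,y+hh/2),zt)[0],onz(f,(x+w,y+hh/2),zt)[0],'underside +y edge ->centre y',onz(f,(x+w/2,y),e[2]-u)[1]-.022, onz(f,(x+w/2,y),zt)[1]-.022)
E
python3 g.py
```

```text
plate (277, 175, 92, 93) ((453.4467468261719, 53.17714309692383), (84.52855682373047, 79.2830810546875), 88.87122344970703)
pin bbox (308, 207, 29, 36)
held bbox (273, 252, 98, 103)
[0.45271225 0.05434869 0.14973276]
underside 0.006 collar x mid at [0.45356415 0.06367556] left/right 0.4327077359803586 0.4744279845677667 underside +y edge ->centre y 0.05274291434011857 0.06493258647916011
underside 0.011 collar x mid at [0.45356737 0.06103384] left/right 0.4319494692615653 0.47519295168378384 underside +y edge ->centre y 0.05095031549614187 0.06313998763518341
```

Emit:
servo_tool(xyz=[[2.5,0,30],[0,0,35],[0,0,28],[0,0,5],[0,0,5],[0,0,0]], rotation=[[0,0,0],[0,0,0],[0,0,0],[0,0,0],[0,0,0],[0,0,0]])

```text
t: 8.42
eef_pos: [0.4523, 0.0561, 0.0465]
ee_rot: [-0.0, 0.708, 0.706, -0.001]
contact_force: [-0.0, -0.0, 0.1]
finger_gap: 0.0436
gripper_force: 29.9
```

Emit:
servo_tool(xyz=[[0,0,4],[0,0,4],[0,0,0]], rotation=[[0,0,0],[0,0,0],[0,0,0]])

```text
t: 8.67
eef_pos: [0.4532, 0.0561, 0.0406]
ee_rot: [0.001, 0.709, 0.705, 0.001]
contact_force: [-3.4, 0.9, 15.7]
finger_gap: 0.0435
gripper_force: 30.0
```

Contact with the underside at about pin-top height. A small search under light pressure will rule out misalignment.

Emit:
servo_tool(xyz=[[0,0,-1],[3,0,0],[-3,3,0],[-3,-3,0],[3,-3,0],[0,3,0],[0,0,0]], rotation=[[0,0,0],[0,0,0],[0,0,0],[0,0,0],[0,0,0],[0,0,0],[0,0,0]])

```text
t: 9.25
eef_pos: [0.4525, 0.0558, 0.0407]
ee_rot: [0.0, 0.709, 0.705, 0.0]
contact_force: [-4.0, 0.7, 14.1]
finger_gap: 0.0439
gripper_force: 29.9
```

Run:
```python
from h import *
f=bot.grab_frame('side'); u=bot.get_state(); print(u['eef_pos'],u['contact_force'])
a=f['pixels'][255:345,300:420]; b=bot.grab_frame('wrist'); 
cv2.imwrite('pics/c4.png',np.hstack([cv2.resize(a,(480,360),interpolation=cv2.INTER_CUBIC),cv2.resize(b['pixels'][200:440,220:420],(300,360))]))
```

```text
[0.45247803 0.05579852 0.04066186] [-3.61552255 -0.46972645 12.86030725]
```

View pics/c4.png

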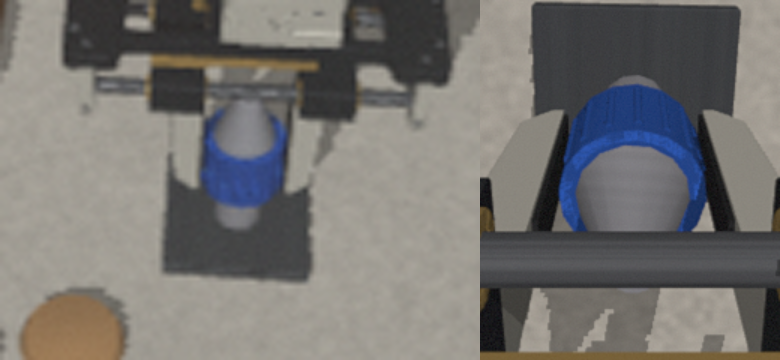

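The side crop shows the nozzle resting on the pin top, pin at (236,215) and collar at (243,170), perhaps about 2 mm off in x. One more nudge in +x will settle it.

Emit:
servo_tool(xyz=[[0,2,0],[0,1,0],[0,0,0]], rotation=[[0,0,0],[0,0,0],[0,0,0]])

```text
t: 9.6
eef_pos: [0.4541, 0.0555, 0.0406]
ee_rot: [-0.0, 0.709, 0.705, -0.001]
contact_force: [-7.7, 1.4, 15.8]
finger_gap: 0.0439
gripper_force: 29.9
```

Emit:
servo_tool(xyz=[[2.5,0,0],[-5,0,0],[2.5,0,0],[0,-2,0],[0,0,0]], rotation=[[0,0,0],[0,0,0],[0,0,0],[0,0,0],[0,0,0]])

```text
t: 10.02
eef_pos: [0.4551, 0.0555, 0.0408]
ee_rot: [0.001, 0.709, 0.705, 0.001]
contact_force: [0.9, -2.1, 8.7]
finger_gap: 0.0438
gripper_force: 29.9
```

No drop anywhere, so this is the wrong nozzle. Off to the tray.

Emit:
servo_tool(xyz=[[0,0,-25],[0,0,-40],[-10,0,-35],[-35,0,-10],[-38,0,0],[-38,0,0],[-38,0,0],[-38,0,0]], rotation=[[0,0,0],[0,0,0],[0,0,0],[0,0,0],[0,0,0],[0,0,0],[0,0,0],[0,0,0]])

```text
t: 10.68
eef_pos: [0.4528, -0.1432, 0.1506]
ee_rot: [0.001, 0.709, 0.705, 0.0]
contact_force: [0.1, -0.1, -0.6]
finger_gap: 0.0437
gripper_force: 29.9
```

Emit:
servo_tool(xyz=[[-36,10,0],[-36,15,0],[-36,15,0],[-36,15,0],[-25,15,10],[0,0,36],[0,0,36],[0,0,0]], rotation=[[0,0,0],[0,0,0],[0,0,0],[0,0,0],[0,0,0],[0,0,0],[0,0,0],[0,0,0]])

```text
t: 11.35
eef_pos: [0.519, -0.3101, 0.0627]
ee_rot: [-0.004, 0.709, 0.705, -0.001]
contact_force: [-1.1, -0.3, -1.0]
finger_gap: 0.0437
gripper_force: 29.9
```

Emit:
servo_tool(xyz=[[0,0,25],[0,0,15],[0,0,6],[0,0,0],[0,0,0]], rotation=[[0,0,0],[0,0,0],[0,0,0],[0,0,0],[0,0,0]])

```text
t: 11.77
eef_pos: [0.5225, -0.3107, 0.023]
ee_rot: [0.0, 0.709, 0.705, 0.0]
contact_force: [0.7, -0.1, -0.6]
finger_gap: 0.0437
gripper_force: 29.9
```

Emit:
servo_tool(xyz=[[0,0,8],[0,0,4],[0,0,0],[0,0,0]], rotation=[[0,0,0],[0,0,0],[0,0,0],[0,0,0]])

```text
t: 12.1
eef_pos: [0.5226, -0.3109, 0.0103]
ee_rot: [0.001, 0.709, 0.705, 0.0]
contact_force: [-0.0, 0.9, 2.2]
finger_gap: 0.0438
gripper_force: 29.9
```

Emit:
servo_tool(xyz=[[0,0,0],[0,0,0],[0,0,0],[0,0,0],[0,0,0]], rotation=[[0,0,0],[0,0,0],[0,0,0],[0,0,0],[0,0,0]], jaw=0.4)

```text
t: 12.52
eef_pos: [0.5217, -0.3107, 0.0095]
ee_rot: [-0.0, 0.709, 0.705, -0.0]
contact_force: [-0.4, 0.2, -0.7]
finger_gap: 0.0651
gripper_force: 0.0
```

Emit:
servo_tool(xyz=[[0,0,-25],[0,0,-40],[0,0,-40],[0,0,-40],[0,0,-40],[0,0,-20],[0,0,0]], rotation=[[0,0,0],[0,0,0],[0,0,0],[0,0,0],[0,0,0],[0,0,0],[0,0,0]])

```text
t: 13.1
eef_pos: [0.524, -0.3115, 0.2198]
ee_rot: [0.004, 0.709, 0.705, 0.001]
contact_force: [0.7, 0.5, -0.1]
finger_gap: 0.0648
gripper_force: 0.0
```

Run:
```python
from h import *
f=bot.grab_frame('top')
for m in bot.mark_of('nozzle_1',f)[:5]: print(round(m['p'],2),np.round(m['point']),onz(f,m['point'],0.004)[:2])
b=cv2.inRange(cv2.cvtColor(f['pixels'],cv2.COLOR_BGR2HSV),(108,150,60),(130,255,255))
for c in cv2.findContours(b,0,2)[0]:
    if cv2.contourArea(c)>60: print(cv2.boundingRect(c),onz(f,np.mean(c[:,0],0),.034)[:2])
w=bot.grab_frame('wrist')
cv2.imwrite('pics/c5.png',np.hstack([cv2.resize(f['pixels'][190:310,400:500],(400,480)),cv2.resize(w['pixels'],(400,480))]))
```

```text
0.85 [190. 212.] [0.65077817 0.31140279]
0.72 [448. 258.] [ 0.51863634 -0.32454191]
0.69 [227. 231.] [0.5995845  0.22046628]
0.53 [195. 269.] [0.509044   0.29792408]
(437, 246, 21, 19) [ 0.52274823 -0.31794125]
(216, 219, 17, 18) [0.60721104 0.21921532]
(591, 179, 49, 82) [ 0.59388882 -0.70073485]
```

View pics/c5.png

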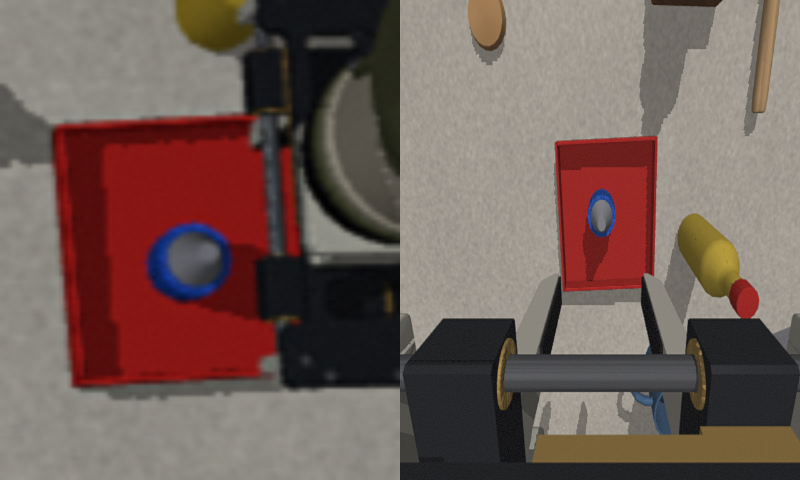

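The wrong nozzle stands upright and released in the tray (blue at (190,262) in the crop). Now the other one.

Emit:
servo_tool(xyz=[[30,5,0],[38,5,0],[38,5,0],[38,5,0],[38,5,0],[38,5,0],[38,5,0],[38,5,0]], rotation=[[0,0,0],[0,0,0],[0,0,0],[0,0,0],[0,0,0],[0,0,0],[0,0,0],[0,0,0]])

```text
t: 13.92
eef_pos: [0.5624, -0.0132, 0.2127]
ee_rot: [-0.001, 0.709, 0.705, -0.001]
contact_force: [0.5, -0.1, -0.3]
finger_gap: 0.065
gripper_force: 0.0
```

Emit:
servo_tool(xyz=[[38,6,0],[38,6,0],[38,6,0],[38,6,0],[38,6,20],[38,5,38],[14,2,38],[0,0,18]], rotation=[[0,0,0],[0,0,0],[0,0,0],[0,0,0],[0,0,0],[0,0,0],[0,0,0],[0,0,0]])

```text
t: 14.58
eef_pos: [0.5972, 0.2209, 0.1045]
ee_rot: [-0.002, 0.707, 0.707, -0.002]
contact_force: [-0.6, -0.4, 1.1]
finger_gap: 0.0653
gripper_force: 0.0
```

Emit:
servo_tool(xyz=[[0,0,0],[0,0,0]], rotation=[[0,0,0],[0,0,0]])

```text
t: 14.75
eef_pos: [0.5987, 0.2163, 0.1077]
ee_rot: [-0.001, 0.709, 0.706, -0.002]
contact_force: [0.2, -0.8, 0.6]
finger_gap: 0.065
gripper_force: 0.0
```

```bash
python3 w.py nozzle_1 w6 0; python3 -c "
from h import *
f=bot.grab_frame('wrist');
for x,y in((.601,.2255),(.606,.2255),(.601,.2305)):
  print(proj(f,[x,y-.022,.034]),proj(f,[x,y,.066]))"
```

```text
[0.5997 0.2163 0.1094] [-0.0004  0.7089  0.7053 -0.001 ]
nozzle_1 0.83 [190. 123.] [0.5032 0.3003]
nozzle_1 0.62 [386. 112.] [0.646  0.3074]
nozzle_1 0.59 [330. 222.] [0.6051 0.2252]
blue area 3187.0 circle mm 604.3 227.3 24.6 bbox (299, 197, 62, 68)
[321.59547397 262.06648162] [321.41251342 247.77577745]
[328.50634374 262.0281363 ] [329.47813867 247.73072704]
[321.55552291 255.57294205] [321.36464958 240.09690829]
```

View pics/w6.png

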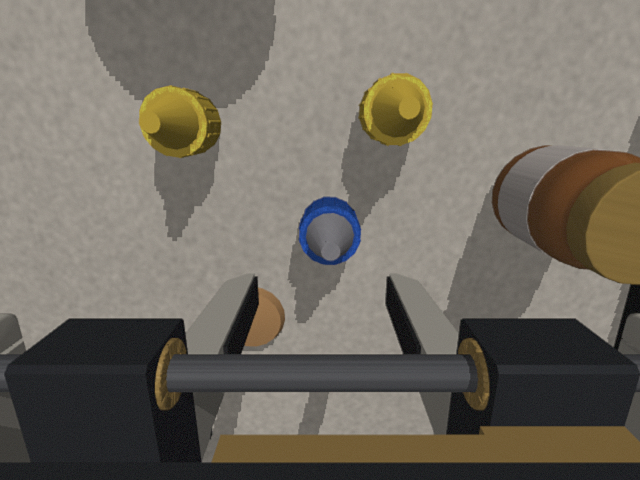

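The wrist view shows the blue nozzle at (330,231) with its tip at (331,249), so it is at about (0.6065, 0.224).

Emit:
servo_tool(xyz=[[7.5,7,0],[0,0,32],[0,0,35],[0,0,35],[0,0,0],[0,0,0]], rotation=[[0,0,0],[0,0,0],[0,0,0],[0,0,0],[0,0,0],[0,0,0]])

```text
t: 15.4
eef_pos: [0.6071, 0.2242, 0.0079]
ee_rot: [-0.0, 0.709, 0.705, -0.001]
contact_force: [0.2, 0.0, 0.1]
finger_gap: 0.0651
gripper_force: 0.0
```

Emit:
servo_tool(xyz=[[0,0,0],[0,0,0],[0,0,0],[0,0,0],[0,0,0]], rotation=[[0,0,0],[0,0,0],[0,0,0],[0,0,0],[0,0,0]], jaw=-1)

```text
t: 15.82
eef_pos: [0.6081, 0.2245, 0.0099]
ee_rot: [0.001, 0.709, 0.705, 0.001]
contact_force: [-0.9, -0.5, 9.1]
finger_gap: 0.0434
gripper_force: 30.0
```

Emit:
servo_tool(xyz=[[0,0,-25],[0,0,-40],[0,0,-40],[0,0,-40],[0,0,-40],[-20,3,-30],[-36,5,-15],[-36,5,0]], rotation=[[0,0,0],[0,0,0],[0,0,0],[0,0,0],[0,0,0],[0,0,0],[0,0,0],[0,0,0]])

```text
t: 16.48
eef_pos: [0.6212, 0.1334, 0.2435]
ee_rot: [0.002, 0.708, 0.706, 0.003]
contact_force: [-0.0, 0.1, -0.8]
finger_gap: 0.0439
gripper_force: 30.0
```

Emit:
servo_tool(xyz=[[-36,5,0],[-36,5,0],[-36,5,0],[-36,5,0],[-36,5,0],[-23,2,0],[0,0,0],[0,0,0]], rotation=[[0,0,0],[0,0,0],[0,0,0],[0,0,0],[0,0,0],[0,0,0],[0,0,0],[0,0,0]])

```text
t: 17.15
eef_pos: [0.6455, -0.073, 0.2384]
ee_rot: [0.0, 0.71, 0.704, -0.0]
contact_force: [-0.3, 1.0, -0.5]
finger_gap: 0.044
gripper_force: 30.0
```

```bash
python3 w.py spigot_top w7 0.137
python3 - <<'E'
from h import *
f=bot.grab_frame('wrist');e=bot.get_state()['eef_pos']
for m in bot.mark_of('press',f)[:2]: print('press',m,onz(f,m['point'],0))
for x,y in((.652,-.071),(.657,-.071),(.652,-.066)):
  print(proj(f,[x,y,.137]),proj(f,[x,y,.105]))
h=cv2.cvtColor(f['pixels'],cv2.COLOR_BGR2HSV)
b=cv2.inRange(h,(105,120,30),(130,255,255));b[:200]=0
c=max(cv2.findContours(b,0,2)[0],key=cv2.contourArea);x,y,w,hh=cv2.boundingRect(c)
print('held',e,(x,y,w,hh),'centre y',onz(f,(x+w/2,y),e[2]-.009)[1]-.022,'x',onz(f,(x+w/2,y+hh/2),e[2]+.025)[0])
s=bot.grab_frame('side')
for k,z in(('spigot_top',.137),('press',0)):
  for m in bot.mark_of(k,s)[:2]: print('side',k,m,onz(s,m['point'],z))
E
```

```text
[ 0.6455 -0.0709  0.2386] [0.     0.7091 0.7051 0.0003]
spigot_top 0.73 [323. 233.] [ 0.6472 -0.0712]
press {'point': [323.5, 202.9], 'p': 0.78} [ 0.64856592 -0.07291241  0.        ]
[328.94238087 236.57088736] [328.18129914 225.64121425]
[335.33844853 236.54456133] [333.94398465 225.61750516]
[328.9543772 230.4302479] [328.18856994 220.0607631 ]
held [ 0.64559386 -0.06930869  0.23858094] (272, 248, 100, 106) centre y -0.07041438615384013 x 0.6463574642234619
side spigot_top {'point': [276.6, 223.9], 'p': 0.39} [ 0.6443568  -0.06767416  0.137     ]
side spigot_top {'point': [276.9, 190.9], 'p': 0.22} [ 0.65984979 -0.18887138  0.137     ]
side press {'point': [276.8, 264.4], 'p': 0.84} [ 0.65391942 -0.07327722  0.        ]
```

View pics/w7.png

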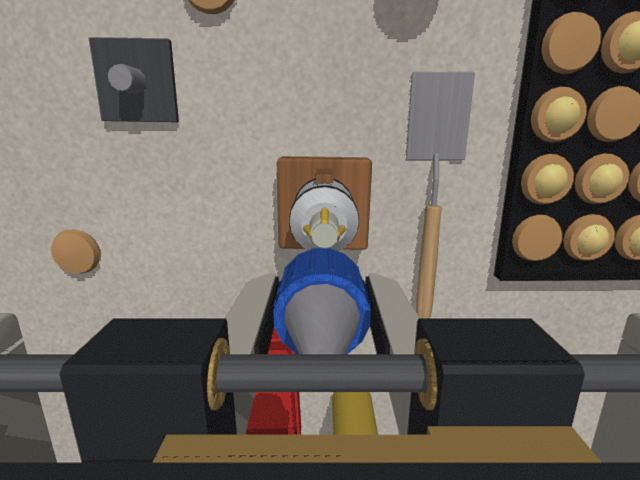

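The wrist view shows the spigot top at (324,234) with its yellow catches just beyond the held collar, which is at (322,305). I'll average the relative offset over a few settled frames.

Run:
```python
from h import *
D=[];img=0
for i in range(5):
    f=bot.grab_frame('wrist');e=bot.get_state()['eef_pos']
    m=bot.mark_of('spigot_top',f)[0]
    h=cv2.cvtColor(f['pixels'],cv2.COLOR_BGR2HSV)
    b=cv2.inRange(h,(105,120,30),(130,255,255));b[:200]=0
    c=max(cv2.findContours(b,0,2)[0],key=cv2.contourArea);x,y,w,hh=cv2.boundingRect(c)
    n=np.array([onz(f,(x+w/2,y+hh/2),e[2]+.025)[0],onz(f,(x+w/2,y),e[2]-.009)[1]-.022])
    s=onz(f,m['point'],.137)[:2]
    D.append([*(s-n),*s,*n,*e]);print(np.round(m['point'],1),(x,y,w,hh),np.round(np.array(D[-1])*1000,1))
cv2.imwrite('pics/c8.png',cv2.resize(f['pixels'][150:300,240:400],None,fx=5,fy=5,interpolation=cv2.INTER_CUBIC)[:600])
cv2.imwrite('pics/c8.png',cv2.resize(f['pixels'][170:270,265:385],None,fx=6,fy=6,interpolation=cv2.INTER_CUBIC))
```

```text
[327.  241.4] (272, 248, 99, 106) [  4.3  -4.5 650.6 -74.8 646.3 -70.3 645.7 -70.  238.2]
[325.6 239.5] (273, 248, 98, 107) [  3.   -2.9 649.5 -73.7 646.5 -70.8 645.7 -70.4 238.1]
[323.5 240.3] (273, 248, 98, 106) [  1.3  -3.5 647.8 -74.7 646.5 -71.2 645.7 -70.7 238. ]
[325.  236.1] (273, 248, 98, 106) [ 2.500e+00 -1.000e-01  6.490e+02 -7.150e+01  6.465e+02 -7.140e+01
  6.457e+02 -7.090e+01  2.380e+02]
[326.7 239.9] (273, 248, 98, 106) [  3.8  -3.2 650.3 -74.7 646.5 -71.5 645.7 -71.  238. ]
```

View pics/c8.png

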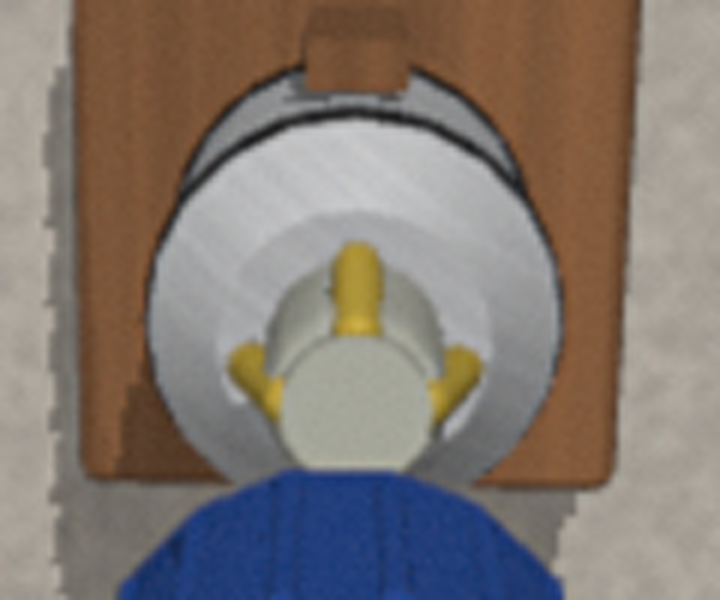

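The crop shows the spigot's top disc centred at (356,407), i.e. image (324.3,237.8). The nozzle needs about +2 mm in x and -1.5 mm in y.

Emit:
servo_tool(xyz=[[-1.5,2,0],[0,0,28],[0,0,30],[0,0,22],[0,0,5],[0,0,0],[0,0,0]], rotation=[[0,0,0],[0,0,0],[0,0,0],[0,0,0],[0,0,0],[0,0,0],[0,0,0]])

```text
t: 18.58
eef_pos: [0.6483, -0.0723, 0.1538]
ee_rot: [0.0, 0.709, 0.705, 0.0]
contact_force: [0.2, 0.5, -1.1]
finger_gap: 0.0436
gripper_force: 30.0
```

Emit:
servo_tool(xyz=[[0,0,4],[0,0,4],[0,0,4],[0,0,0]], rotation=[[0,0,0],[0,0,0],[0,0,0],[0,0,0]])

```text
t: 18.92
eef_pos: [0.6475, -0.0726, 0.1408]
ee_rot: [-0.0, 0.709, 0.705, -0.0]
contact_force: [0.2, -1.1, -1.9]
finger_gap: 0.044
gripper_force: 30.0
```

Emit:
servo_tool(xyz=[[0,0,3],[0,0,3],[0,0,0]], rotation=[[0,0,0],[0,0,0],[0,0,0]])

```text
t: 19.17
eef_pos: [0.6476, -0.0728, 0.1346]
ee_rot: [-0.0, 0.709, 0.705, -0.0]
contact_force: [-0.5, -1.0, -1.3]
finger_gap: 0.0441
gripper_force: 30.0
```

Emit:
servo_tool(xyz=[[0,0,3],[0,0,3],[0,0,0]], rotation=[[0,0,0],[0,0,0],[0,0,0]])

```text
t: 19.42
eef_pos: [0.648, -0.0724, 0.1289]
ee_rot: [0.0, 0.709, 0.705, 0.0]
contact_force: [0.9, 0.1, -2.6]
finger_gap: 0.0434
gripper_force: 30.0
```

Emit:
servo_tool(xyz=[[0,0,3],[0,0,3],[0,0,0]], rotation=[[0,0,0],[0,0,0],[0,0,0]])

```text
t: 19.67
eef_pos: [0.6474, -0.0725, 0.1224]
ee_rot: [-0.0, 0.709, 0.705, -0.0]
contact_force: [-0.0, -0.7, -4.3]
finger_gap: 0.0438
gripper_force: 30.0
```

Emit:
servo_tool(xyz=[[0,0,2],[0,0,2],[0,0,0]], rotation=[[0,0,0],[0,0,0],[0,0,0]])

```text
t: 19.92
eef_pos: [0.6473, -0.0725, 0.1183]
ee_rot: [-0.0, 0.709, 0.705, -0.0]
contact_force: [0.2, 0.1, -1.1]
finger_gap: 0.0439
gripper_force: 30.0
```

Emit:
servo_tool(xyz=[[0,0,2],[0,0,1],[0,0,0]], rotation=[[0,0,0],[0,0,0],[0,0,0]])

```text
t: 20.17
eef_pos: [0.6476, -0.0725, 0.1178]
ee_rot: [0.0, 0.709, 0.705, -0.0]
contact_force: [-7.3, -0.6, 17.8]
finger_gap: 0.0438
gripper_force: 30.0
```

Emit:
servo_tool(xyz=[[0,0,1],[0,0,0],[0,0,0]], rotation=[[0,0,0],[0,0,0],[0,0,0]])

```text
t: 20.42
eef_pos: [0.6476, -0.0725, 0.1177]
ee_rot: [0.001, 0.709, 0.705, -0.0]
contact_force: [-7.7, -0.8, 24.1]
finger_gap: 0.0439
gripper_force: 30.0
```

Run:
```python
from h import *
s=bot.grab_frame('side');w=bot.grab_frame('wrist')
cv2.imwrite('pics/c9.png',np.hstack([cv2.resize(s['pixels'][195:285,220:340],(480,360),interpolation=cv2.INTER_CUBIC),cv2.resize(w['pixels'][200:440,220:420],(300,360))]))
u=bot.get_state();print(u['t'],u['eef_pos'],u['contact_force'],u['gripper_force'])
h=cv2.cvtColor(s['pixels'],cv2.COLOR_BGR2HSV);b=cv2.inRange(h,(105,120,30),(130,255,255))[195:285,220:340]
c=max(cv2.findContours(b,0,2)[0],key=cv2.contourArea);print(np.array(cv2.boundingRect(c))+[220,195,0,0])
for z in(.137,.108,.118,.142):
    print(z,proj(s,[.648,-.0725,z]),proj(s,[.648,-.0505,z]))
```

```text
20.5167 [ 0.64765196 -0.07245142  0.11771768] [-7.79298607 -0.90148923 24.68240538] 30.017948308959603
[266 218  19  20]
0.137 [275.27349698 222.42335163] [273.92802064 228.94132178]
0.108 [276.15384799 232.00547134] [274.84770704 238.54849712]
0.118 [275.85403315 228.74215745] [274.5345575  235.27729241]
0.142 [275.11829975 220.73411804] [273.76583218 227.247078  ]
```

View pics/c9.png

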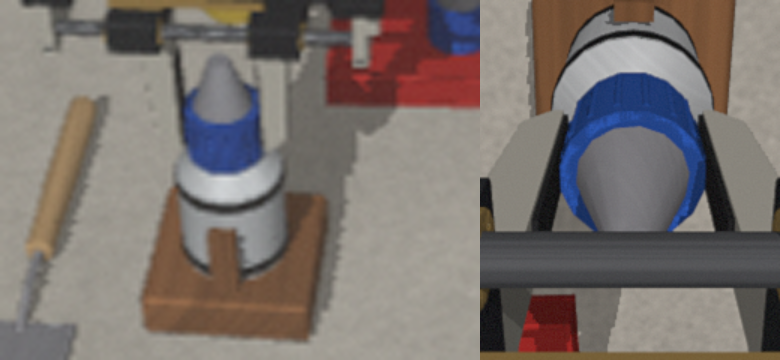

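The side crop shows the collar sitting right on the shoulder. Its lower edge is at row 238 against 238.5 predicted for home, the stop is stiff and the push is 24 N. Handing in.

```bash
python3 -c "
from plant import bot
print(bot.finish_job())"
```

```text
the job is handed in; nothing more can be done
None
```

The job is handed in at about 20.5 s: the wrong nozzle (it stopped on top of the gauge pin) stands released in the scrap tray, and the other is fully home on the spigot, still gripped and pushed down with about 24 N; I did not try the second one on the pin, and no verdict came back.

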